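Hold a jaw model against the sprung stop of a bench mount

TASK

Be a third hand in the dental practice room: pick up the jaw model that stands upright on the bench, turn it round so that its flat back faces the sprung stop pad of the bench mount, and, holding it upright and clear of the bench, press its back squarely and centrally on the pad, gently, until the pointer on the mount's top stands between the two pairs of marks. Keep it pressed there steadily for the colleague who will run in the screw: the job finishes with you still holding it, nothing is put down or let go. Leave everything else where it is.

Things in the scene. Friction and masses are not known exactly. Their poses are not given: they have to be found in the camera images.
- jaw_center (a point): centre of the jaw model to be mounted, 30 mm above its underside. It is a plaster plate standing upright on one short edge: 50 mm wide (its y), 60 mm tall (its z, up) and 18 mm thick (its x). A horseshoe of gum and teeth, narrower (44 mm) than the plate, stands 14 mm proud of the face towards its -x; the face towards its +x is the flat back. About 0.13 kg. The two flat 50 mm-apart sides are free to grasp from above.
- jaw_back (a point): centre of the jaw model's flat back (9 mm to +x of jaw_center, same axes).
- stop_face (a point): centre of the front face of the sprung stop pad on the bench mount, 60 mm above the bench; it moves with the pad. The pad is a grey plate 34 mm wide (y), 40 mm tall (z), 10 mm thick. Its +x is level and is the direction in which the pad is pushed back; the face looks to -x, roughly towards the robot. Well seated, jaw_back coincides with this point and the jaw's x, y, z axes are those of this point.
- stop_pad (a joint): how far the stop pad is pushed back, m: 0 at rest, 0.035 at its hard stop. Spring of 400 N/m without preload, so 0.010 is 4 N and 0.020 is 8 N. A pointer bar over the mount's top moves with the pad; at 0.010 its tip is level with the nearer pair of marks on the mount's top and at 0.020 with the farther pair.
- mount: the bench mount, fixed to the bench: steel foot 120 x 100 mm, 12 mm high, with an aluminium block 50 mm wide; 90 mm tall in all, block top at 84 mm. Same axes as stop_face; origin on the bench, 60 mm behind (+x of) the pad's face at rest. Foot from 30 mm in front of the origin to 90 mm behind it.
- jar: closed round plastic jar with a screw cap, 56 mm across, 60 mm tall, standing; origin at the centre of its underside. Bystander.
- lower_jaw: second jaw model, lying flat with its teeth up: plaster plate 56 x 50 mm, 14 mm thick, about 30 mm tall with the teeth; origin at the centre of its underside. Bystander, not the part to be mounted.
- bowl: small black rubber mixing bowl, 76 mm across, 45 mm tall; origin at the centre of its underside. Bystander.
- bottle: slim white bottle, 42 mm across, 100 mm tall; origin at the centre of its underside. Bystander.
- spatula: mixing spatula 170 mm long, lying. Bystander.
- mouse: round black computer mouse, 58 mm across, 30 mm tall; origin at the centre of its underside. Bystander.
Things that resemble listed ones, but are neither listed nor needed, are in the scene too. Leave any yellow look-alike of the part that bears jaw_center alone.

How it is judged:
By the outcome, as a careful person would: the job done as asked, in the order asked, and still so for the second after the job is handed in, while the arm keeps its last pose, push and grip.
It also fails if it takes over 45 s, if anything falls off the work surface, if the arm or the gripper's body presses on something with over 40 N, if the wrist force passes 120 N, or if a joint passes its speed limit or range.

ROBOT

A 6-joint arm with a two-finger parallel gripper is mounted at the origin on the work surface. World frame = base frame: x ahead of the robot, y to its left, z up, the work surface at z = 0. Lengths are in m, angles in rad, forces in N, time in s.
With the tool pointing down it reaches from about 0.35 to 0.875 m from the base axis. Payload 4.2 kg.
Tool frame: the origin (TCP) lies midway between the tips of the shut fingers; the grasp point (between the pads) lies 19 mm behind it; z points along the fingers, y is the line along which they close (so a half turn about z gives the same grasp; the last joint's range is limited). The gripper opens to 87 mm and grips with 3 to 60 N. Pads are 19 mm wide; open, the fingers measure 117 mm over their backs; the gripper's body (75 mm by 190 mm) begins 51 mm behind the grasp point.
Start: joints at [1.548, 0.385, 0.008, 0, -1.194, -0.259], TCP at [0.174, 0.6, 0.192] pointing down, gripper open.
Joint ranges: [-3.14, 3.14], [-1.21, 2.06], [-1.07, 1.41], [-3.16, 2.05], [-2.99, -0.16], [-3.1, 3.1]. Speed limits (rad/s): [2.79, 2.79, 3.14, 3.14, 3.14, 3.14].

INTERFACE

Orientations are given as a 3x3 rotation matrix whose columns are the frame's x, y, z axes.
In Python, from rig import arm gives the robot as it stands.
- The arm moves only by the tool apply_moves, never from a script. Its argument "series" is a list that holds one entry, the list of rows, each a list of 5 numbers: the shift along the world's x, y, z in m, then the turn about the world's z in degrees, then the closure, from 0 (fully open) to 1 (shut). In form: [[[dx, dy, dz, turn, gripper], ...]]. A call has 1 to 5 rows; each row shifts and turns the commanded pose from where the row before left it; what a row does not reach is not made up. A row lasts 1/10 s, in which the tool goes at most 50 mm and 8.59 degrees, less where a joint would pass 70% of its speed; a pose out of reach is approached as far as the arm can. A call is refused whole if a number of a shift passes 0.05 or a number of a turn 8.59, either way. A call with a gripper value outside its range is refused whole. The fingers move at their own pace and stop on an object; "grip_force" is the grip in N (left out, the last holds). Time passes only in rows, so rows that do not move let the fingers close. It gives the time, the measured TCP pose, the force, the opening and the grip force at its end, in the units of the state.
- arm.observe(): the state, without advancing time (a new reading comes with each control period).
- arm.get_image(name): name is "scene" or "side" or "wrist"; returns the picture (480x640x3 uint8, blue, green, red); there is no depth.
- arm.camera_info(name): a dict with "camera_matrix" (3x3 intrinsics, pixels), "R" (3x3) and "t" (3): a world point X has camera coordinates R X + t. Camera axes: x right, y down, z forward; pixel columns grow to the right and rows downward; lengths in m; the calibration is good to about 2 mm. The wrist camera is an equidistant fisheye: a pixel r from the principal point sees the ray r / f radians off the axis. A picture is of the moment at which its call begins: read the wrist's pose just before it. camera_info takes no time and is no camera call; for the wrist camera it gives the pose at the moment of the call.
- arm.close_job(): hands the job in; it is judged then, once.
The state is a dict: "time_s": time; "qpos": joint angles; "joint_velocities": joint speeds; "joint_torque": joint torques, N m; "tcp_pos": TCP position; "tool_rot": TCP orientation; "force": force on the tool from outside, world axes, zero at the start; "wrist_torque": the same for the moment, N m; "grip_width": finger opening in m; "grip_force": force on a finger pad.
Only numpy, scipy, OpenCV 4.12 (cv2) and the standard library are available. Lean on these libraries where they do the work, as an engineer would, in place of code of your own. Each camera call takes 0.05 s, during which the arm holds its last target. There are 200 camera calls.

## Working session

There is one attempt and no reset: what is moved stays moved. The work goes in short steps, Python scripts to look and compute and a tool call to move; the robot and the scene stay as the last step left them, time stands still between calls to the robot, and variables do not carry over. Pictures are saved under pics/ and viewed, at most 10 in all, crops included, and the job is handed in when it is done.

Besides the shell and the picture viewer there is one more tool, called as name([rows], argument=value, ...), one row to a line, values as JSON. apply_moves: Moves the arm, as the interface text tells. Its arguments: {"type":"object","properties":{"series":{"type":"array","items":{"type":"array","items":{"type":"array","items":{"type":"number"}}}},"grip_force":{"type":"number"}},"required":["series"]}

```bash
mkdir -p pics
python3 - <<'E'
from rig import arm
import cv2
s=arm.observe();print(s['time_s'],s['tcp_pos'],s['tool_rot'],s['force'])
for n in ['scene','side']:
    cv2.imwrite(f'pics/{n}0.png',arm.get_image(n))
    c=arm.camera_info(n);print(n,c)
E
```

```text
0.0 [0.17360375 0.59970781 0.19095922] [[ 9.60503345e-01 -2.78267965e-01 -5.13508920e-04]
 [-2.78268422e-01 -9.60501005e-01 -2.12222823e-03]
 [ 9.73222982e-05  2.18130063e-03 -9.99997616e-01]] [ 0.24846976  0.77088438 -0.3930493 ]
scene {'camera_matrix': array([[591.2890677 ,   0.        , 312.81894545],
       [  0.        , 591.2890677 , 242.73751027],
       [  0.        ,   0.        ,   1.        ]]), 'R': array([[-0.85780648,  0.51395306,  0.00450484],
       [ 0.36184517,  0.61011103, -0.70486354],
       [-0.36501522, -0.60300646, -0.70932863]]), 't': array([ 0.45341606, -0.16553746,  1.56289964])}
side {'camera_matrix': array([[480.6068482 ,   0.        , 308.76713609],
       [  0.        , 480.6068482 , 243.97099655],
       [  0.        ,   0.        ,   1.        ]]), 'R': array([[-0.99607178, -0.08843192, -0.00456174],
       [-0.05460992,  0.65403081, -0.75449417],
       [ 0.06970489, -0.75128123, -0.65629089]]), 't': array([0.51673551, 0.08386994, 1.00769196])}
```

View pics/scene0.png

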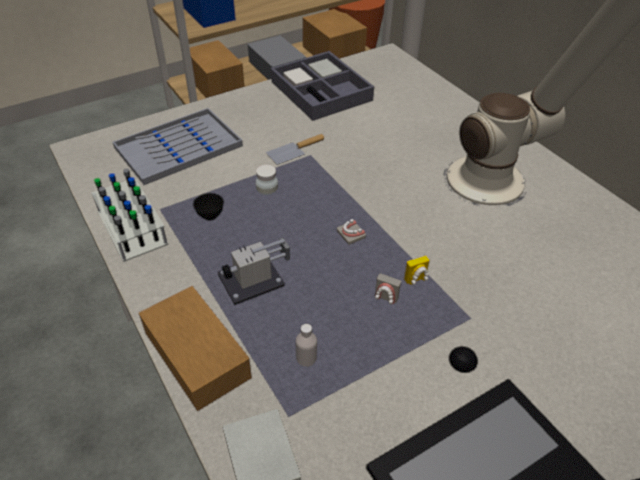

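View pics/side0.png

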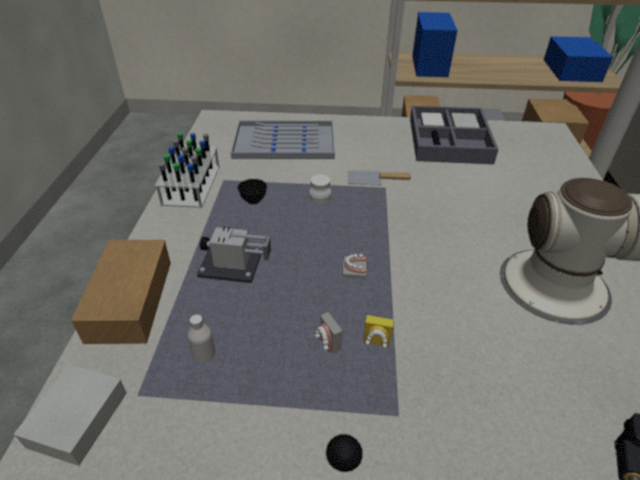

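The scene view shows the grey jaw at about (387,288), the yellow look-alike at (417,270) and the mount at (255,268). In the side view they are at (328,333), (378,332) and (232,252). I'll zoom in on the jaw and mount.

```bash
cat > h.py <<'E'
import numpy as np, cv2
from rig import arm
def ray(n,p,ci=None):
    c=ci or arm.camera_info(n);K,R,t=c['camera_matrix'],c['R'],c['t']
    d=R.T@(np.linalg.inv(K)@[p[0],p[1],1.]);return -R.T@t,d
def plane(n,p,z):
    o,d=ray(n,p);return o+d*(z-o[2])/d[2]
def two(p,q,a='scene',b='side'):
    o,d=ray(a,p);o2,e=ray(b,q);s=np.linalg.lstsq(np.c_[d,-e],o2-o,rcond=None)[0]
    A=o+d*s[0];B=o2+e*s[1];return (A+B)/2,np.linalg.norm(A-B)
def proj(n,X):
    c=arm.camera_info(n);x=c['camera_matrix']@(c['R']@np.asarray(X)+c['t']);return x[:2]/x[2]
E
python3 - <<'E'
from h import *
a=cv2.imread('pics/scene0.png');b=cv2.imread('pics/side0.png')
f=lambda im,x,y,w,h:cv2.resize(im[y:y+h,x:x+w],(400,300),interpolation=cv2.INTER_CUBIC)
cv2.imwrite('pics/crop.png',np.vstack([np.hstack([f(a,360,245,80,60),f(b,300,305,80,60)]),np.hstack([f(a,205,225,100,75),f(b,190,215,100,75)])]))
print(plane('scene',(387,290),.0),plane('side',(330,345),.0),plane('scene',(285,250),.06),plane('side',(266,246),.06))
E
```

```text
[0.44525605 0.17675169 0.        ] [0.46172699 0.19697896 0.        ] [0.60472937 0.00805358 0.06      ] [ 0.60905171 -0.0016324   0.06      ]
```

View pics/crop.png

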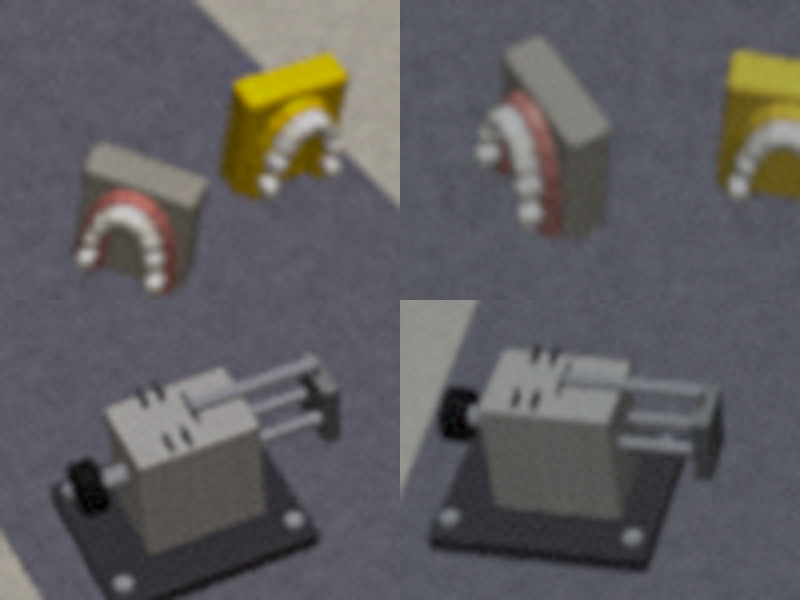

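The crop shows the jaw's tooth side facing away from the robot and the mount's pointer over its block. I'll use the top-face corners for the poses.

Run:
```python
from h import *
np.set_printoptions(precision=4,suppress=True)
J={'scene':np.array([(103,145),(208,182),(198,207),(85,172)])/5+(360,245),'side':np.array([(145,36),(210,122),(170,148),(105,48)])/5+(300,305)}
M={'scene':np.array([(105,110),(222,70),(258,110),(143,167)])/4+(205,225),'side':np.array([(104,50),(228,60),(225,115),(83,108)])/4+(190,215)}
for n in J:
  for D,z in ((J,.06),(M,.084)):
    P=np.array([plane(n,p,z) for p in D[n]]);print(n,P.mean(0),[np.round([np.linalg.norm(d),np.degrees(np.arctan2(d[1],d[0]))],3) for d in np.roll(P,-1,0)-P]);
c=arm.camera_info('wrist');print(c)
print(arm.observe()['qpos'])
```

```text
scene [0.4597 0.1964 0.06  ] [array([  0.047, 123.138]), array([ 0.015, 36.89 ]), array([  0.049, -53.732]), array([   0.017, -150.938])]
scene [0.6831 0.0004 0.084 ] [array([  0.067, 175.723]), array([ 0.036, 94.154]), array([0.071, 4.729]), array([  0.047, -90.864])]
side [0.4609 0.1932 0.06  ] [array([  0.045, 123.617]), array([ 0.018, 43.211]), array([  0.05 , -59.356]), array([   0.016, -153.906])]
side [ 0.6831 -0.0007  0.084 ] [array([  0.067, 177.609]), array([ 0.044, 98.644]), array([0.074, 0.512]), array([  0.047, -89.659])]
{'camera_matrix': array([[371.6483,   0.    , 322.1538],
       [  0.    , 371.6483, 240.4486],
       [  0.    ,   0.    ,   1.    ]]), 'R': array([[-0.2779, -0.9606,  0.0015],
       [-0.9222,  0.2673,  0.2796],
       [-0.269 ,  0.0764, -0.9601]]), 't': array([ 0.6254, -0.0332,  0.3909])}
[ 1.5476  0.3854  0.0068 -0.0004 -1.194  -0.2586]
```

apply_moves([
  [[0.018,-0.025,0.005,-8.5,0],[0.018,-0.025,0.005,-8.5,0],[0.018,-0.025,0,-8.5,0],[0.018,-0.025,0,-8.5,0],[0.018,-0.025,0,-8.5,0]],
])

```text
time_s: 0.6
tcp_pos: [0.2642, 0.4739, 0.2016]
tool_rot: [[0.515, -0.857, -0.0], [-0.857, -0.515, -0.001], [0.001, 0.001, -1.0]]
force: [0.4, 0.1, 0.2]
grip_width: 0.0869
grip_force: 0.0
```

apply_moves([
  [[0.018,-0.025,0,-8.5,0],[0.018,-0.025,0,-8.5,0],[0.018,-0.025,0,-8.5,0],[0.018,-0.025,0,-8.5,0],[0.018,-0.025,0,-8.5,0]],
])

```text
time_s: 1.1
tcp_pos: [0.3541, 0.349, 0.2017]
tool_rot: [[-0.199, -0.98, -0.001], [-0.98, 0.199, -0.001], [0.001, 0.0, -1.0]]
force: [0.8, 0.7, 0.5]
grip_width: 0.0868
grip_force: 0.0
```

apply_moves([
  [[0.018,-0.025,0,-8.5,0],[0.018,-0.025,0,-8.5,0],[0.018,-0.025,0,-8.5,0],[0.018,-0.025,0,-8.5,0],[0.018,-0.025,0,-8.5,0]],
])

```text
time_s: 1.6
tcp_pos: [0.4441, 0.2241, 0.2017]
tool_rot: [[-0.809, -0.588, -0.001], [-0.588, 0.809, -0.0], [0.001, 0.0, -1.0]]
force: [0.8, -0.7, 0.3]
grip_width: 0.0871
grip_force: 0.0
```

apply_moves([
  [[0.016,-0.03,0,-3.5,0],[0,0,0,0,0],[0,0,0,0,0]],
])

```text
time_s: 1.9
tcp_pos: [0.4597, 0.1946, 0.2016]
tool_rot: [[-0.841, -0.541, -0.001], [-0.541, 0.841, -0.0], [0.001, 0.0, -1.0]]
force: [-0.9, -0.6, 0.0]
grip_width: 0.087
grip_force: 0.0
```

```bash
cat >> h.py <<'E'
def wplane(c,p,z):
    K,R,t=c['camera_matrix'],c['R'],c['t'];v=(np.array(p,float)-K[:2,2])/K[0,0];r=np.linalg.norm(v)
    d=R.T@np.r_[v/r*np.sin(r),np.cos(r)] if r else R.T@[0,0,1.];o=-R.T@t
    return o+d*(z-o[2])/d[2]
def wproj(c,X):
    K,R,t=c['camera_matrix'],c['R'],c['t'];x=R@np.asarray(X)+t;n=np.hypot(*x[:2]);th=np.arctan2(n,x[2])
    return K[:2,2]+K[0,0]*th*x[:2]/n
E
python3 - <<'E'
from h import *
np.set_printoptions(precision=4,suppress=True)
s=arm.observe();print(s['time_s'],s['tcp_pos'],np.degrees(np.arctan2(s['tool_rot'][1,0],s['tool_rot'][0,0])),s['qpos'],s['force'])
c=arm.camera_info('wrist');im=arm.get_image('wrist');cv2.imwrite('pics/w1.png',im);np.save('w1.npy',c,allow_pickle=True)
print(wproj(c,(.46,.195,.06)),wproj(c,(.61,0,.06)))
E
```

```text
1.9 [0.4597 0.1946 0.2016] -147.2309069347848 [ 0.726   0.1628 -0.2765 -0.0004 -1.1323 -1.7248] [-0.8586 -0.5776  0.0263]
[321.8907 217.8022] [ 94.0104 239.2743]
```

View pics/w1.png

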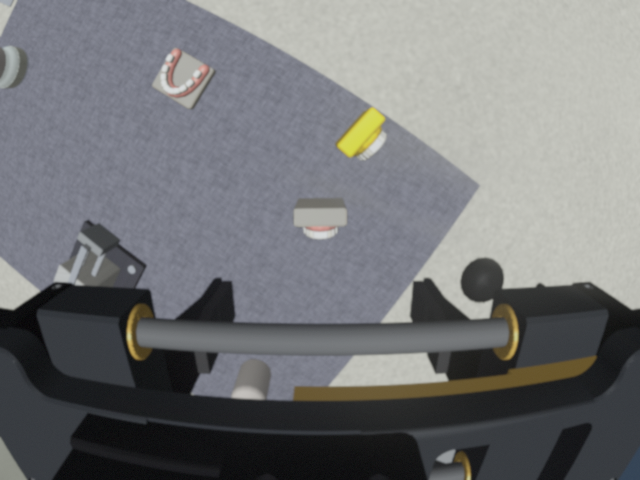

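The wrist view shows the jaw at about (320,215) with its lit top face below its darker back. The yellow one is at (362,132) and the pad end at (98,235). Next I'll segment the jaw's top face.

Run:
```python
from h import *
np.set_printoptions(precision=4,suppress=True)
im=cv2.imread('pics/w1.png');c=np.load('w1.npy',allow_pickle=True).item()
v=im[185:250,285:360].astype(int)
print(v[::3,35].tolist());
g=cv2.cvtColor(im,cv2.COLOR_BGR2GRAY)
x0,y0=280,190;warm=(im[:,:,2].astype(int)-im[:,:,0])
roi=np.zeros_like(g);roi[y0:250,x0:360]=1
m=((g>125)&(warm>2)&(roi>0)).astype(np.uint8)
m=cv2.morphologyEx(m,cv2.MORPH_OPEN,np.ones((3,3)))
k=max(cv2.findContours(m,cv2.RETR_EXTERNAL,cv2.CHAIN_APPROX_NONE)[0],key=cv2.contourArea)
print(cv2.minAreaRect(k),cv2.boundingRect(k),g[185:245:2,310].tolist(),g[215,285:356:2].tolist())
y=((im[:,:,0]<60)&(im[:,:,2]>150)).astype(np.uint8);k=max(cv2.findContours(y,cv2.RETR_EXTERNAL,cv2.CHAIN_APPROX_NONE)[0],key=cv2.contourArea)
b=cv2.boxPoints(cv2.minAreaRect(k));print([wplane(c,p,.06)[:2] for p in b])
```

```text
[[137, 129, 128], [142, 133, 131], [138, 129, 126], [144, 134, 132], [133, 127, 125], [105, 110, 111], [104, 110, 112], [106, 112, 114], [161, 166, 166], [170, 176, 175], [170, 175, 175], [170, 175, 175], [171, 176, 175], [166, 172, 173], [159, 166, 206], [144, 149, 191], [214, 214, 212], [216, 216, 213], [164, 161, 159], [139, 128, 126], [141, 130, 128], [141, 129, 127]]
((320.0, 221.5), (29.0, 52.0), 90.0) (294, 207, 53, 30) [127, 129, 128, 126, 130, 136, 133, 111, 110, 110, 110, 124, 166, 175, 175, 174, 174, 174, 174, 174, 170, 154, 152, 197, 207, 202, 166, 122, 122, 128] [133, 133, 129, 129, 140, 173, 174, 174, 174, 175, 175, 175, 174, 174, 175, 175, 175, 175, 174, 175, 174, 174, 174, 174, 174, 174, 174, 174, 174, 174, 168, 134, 130, 131, 129, 131]
[array([0.3957, 0.1692]), array([0.378 , 0.1714]), array([0.3781, 0.1721]), array([0.3958, 0.1699])]
```

Run:
```python
from h import *
np.set_printoptions(precision=4,suppress=True)
im=cv2.imread('pics/w1.png');c=np.load('w1.npy',allow_pickle=True).item()
g=cv2.cvtColor(im,cv2.COLOR_BGR2GRAY).astype(float)
def cross(a,th,off):  # first subpixel upward crossing
    i=np.argmax(a>th);return off+i-1+(th-a[i-1])/(a[i]-a[i-1])
E=[wplane(c,(x,cross(g[200:216,x],142,200)),.06)[:2] for x in range(299,342)]
L=[wplane(c,(cross(g[y,285:305],152,285),y),.06)[:2] for y in range(212,224)]
Rr=[wplane(c,(359-cross(g[y,359:330:-1],152,0),y),.06)[:2] for y in range(212,224)]
a=[cv2.fitLine(np.array(q,np.float32),cv2.DIST_HUBER,0,.001,.001).ravel() for q in (E,L,Rr)]
for q in a: print(q,np.degrees(np.arctan2(q[1],q[0])))
u=a[0][:2]/np.linalg.norm(a[0][:2]);n=np.array([-u[1],u[0]])
if n@[1,.6]<0:n=-n
print('width',u@(a[1][2:]-a[2][2:]));mid=(np.array(a[1][2:])+a[2][2:])/2
e=a[0][2:]; ctr=e+u*(u@(mid-e))+n*.009; print('centre',ctr,'teeth dir',np.degrees(np.arctan2(n[1],n[0])))
```

```text
[ 0.5489 -0.8359  0.4527  0.1889] -56.706753
[0.8524 0.5229 0.4743 0.173 ] 31.524046
[0.8383 0.5452 0.4476 0.2136] 33.037792
width 0.048589736
centre [0.4606 0.1931] teeth dir 33.29324
```

apply_moves([
  [[0.001,-0.0015,-0.04,0.5,0],[0,0,-0.045,0,0],[0,0,-0.045,0,0],[0,0,-0.035,0,0],[0,0,-0.017,0,0]],
])

```text
time_s: 2.45
tcp_pos: [0.4584, 0.1934, 0.0169]
tool_rot: [[-0.834, -0.551, -0.005], [-0.551, 0.834, -0.003], [0.006, -0.0, -1.0]]
force: [-1.1, -0.4, 0.5]
grip_width: 0.0872
grip_force: 0.0
```

apply_moves([
  [[0,0,0,0,0.5],[0,0,0,0,0.7],[0,0,0,0,0.8],[0,0,0,0,0.8],[0,0,0,0,0.8]],
], grip_force=25)

```text
time_s: 2.95
tcp_pos: [0.4613, 0.1943, 0.0211]
tool_rot: [[-0.835, -0.55, 0.002], [-0.55, 0.835, 0.002], [-0.002, 0.0, -1.0]]
force: [0.6, -0.7, 0.3]
grip_width: 0.055
grip_force: 0.0
```

apply_moves([
  [[0,0,0,0,0.9],[0,0,0,0,1],[0,0,0,0,1],[0,0,0,0,1],[0,0,0,0,1]],
])

```text
time_s: 3.45
tcp_pos: [0.4613, 0.1942, 0.0209]
tool_rot: [[-0.835, -0.55, 0.001], [-0.55, 0.835, 0.001], [-0.001, -0.0, -1.0]]
force: [-0.8, 0.9, 5.6]
grip_width: 0.0497
grip_force: 25.0
```

apply_moves([
  [[0,0,0.01,0,1],[0,0,0.03,0,1],[0,0,0.04,0,1],[0,0,0.04,0,1],[0,0,0,0,1]],
])

```text
time_s: 3.95
tcp_pos: [0.4641, 0.1959, 0.1461]
tool_rot: [[-0.835, -0.551, 0.01], [-0.551, 0.835, 0.007], [-0.012, -0.0, -1.0]]
force: [1.0, -0.3, -0.6]
grip_width: 0.0495
grip_force: 25.0
```

apply_moves([
  [[0.004,-0.0114,0,8,1],[0.004,-0.0114,0,8.5,1],[0.004,-0.0114,0,8.5,1],[0.004,-0.0114,0,8.5,1],[0.004,-0.0114,0,8.5,1]],
])

```text
time_s: 4.45
tcp_pos: [0.4802, 0.136, 0.1394]
tool_rot: [[-0.247, -0.969, -0.002], [-0.969, 0.247, -0.001], [0.001, 0.001, -1.0]]
force: [-0.3, -0.6, -1.3]
grip_width: 0.0497
grip_force: 25.0
```

apply_moves([
  [[0.004,-0.0114,0,8.5,1],[0.004,-0.0114,0,8.5,1],[0.004,-0.0114,0,8.5,1],[0.004,-0.0114,0,8.5,1],[0.004,-0.0114,0,8.5,1]],
])

```text
time_s: 4.95
tcp_pos: [0.5001, 0.079, 0.1393]
tool_rot: [[0.472, -0.881, -0.002], [-0.881, -0.472, -0.0], [-0.0, 0.002, -1.0]]
force: [0.2, -0.5, -1.4]
grip_width: 0.0498
grip_force: 25.0
```

apply_moves([
  [[0.004,-0.0114,0,8.5,1],[0.004,-0.0114,0,8.5,1],[0.004,-0.0114,0,8.5,1],[0.004,-0.0114,0,8.5,1],[0.004,-0.0114,0,8.5,1]],
])

```text
time_s: 5.45
tcp_pos: [0.5201, 0.0221, 0.1393]
tool_rot: [[0.944, -0.331, -0.002], [-0.331, -0.944, -0.0], [-0.002, 0.001, -1.0]]
force: [0.8, -0.4, -0.5]
grip_width: 0.0495
grip_force: 25.0
```

apply_moves([
  [[0.004,-0.0114,0,8.5,1],[0.004,-0.0114,0,2.6,1],[0,0,0,0,1],[0,0,0,0,1],[0,0,0,0,1]],
])

```text
time_s: 5.95
tcp_pos: [0.5283, 0.0004, 0.1398]
tool_rot: [[0.989, -0.149, -0.001], [-0.149, -0.989, 0.0], [-0.001, 0.0, -1.0]]
force: [0.1, 0.6, -0.4]
grip_width: 0.0496
grip_force: 25.0
```

Run:
```python
from h import *
np.set_printoptions(precision=4,suppress=True)
s=arm.observe();print(s['time_s'],s['tcp_pos'],np.degrees(np.arctan2(s['tool_rot'][1,0],s['tool_rot'][0,0])),s['qpos'],s['force'],s['grip_width'])
c=arm.camera_info('wrist');im=arm.get_image('wrist');cv2.imwrite('pics/w2.png',im);np.save('w2.npy',c,allow_pickle=True)
print(wproj(c,(.61,0,.08)))
```

```text
5.95 [0.5283 0.0004 0.1398] -8.576940432901278 [ 0.3078  0.2676 -0.3051 -0.0003 -0.9987  1.1135] [ 0.0561  0.5614 -0.4163] 0.049599938503772735
[306.366  130.3276]
```

View pics/w2.png

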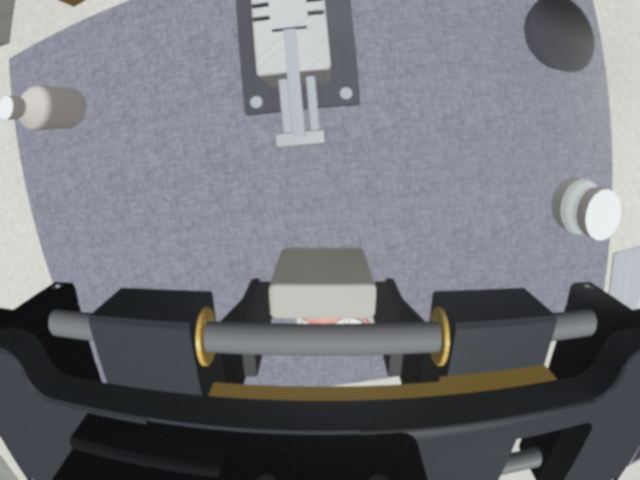

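The wrist view shows the jaw held at (322,285) with its back toward the mount. The pad's top is at (300,140), and the foot's front edge runs from (246,114) to (358,104). I'll fit edges to get the mount's pose and the held jaw's yaw.

Run:
```python
from h import *
np.set_printoptions(precision=4,suppress=True,linewidth=200)
im=cv2.imread('pics/w2.png');c=np.load('w2.npy',allow_pickle=True).item()
g=cv2.cvtColor(im,cv2.COLOR_BGR2GRAY).astype(int)
print(g[125:155,290],g[125:155,315]);print(g[138,265:340]);print(g[95:125,255],g[95:125,345]);print(g[70:,335][:50],g[80,230:270],g[80,340:370])
print(g[240:325:2,320],g[300,260:385:2])
```

```text
[187 187 188 188 188 187 183 174 179 189 194 195 196 196 196 195 194 195 194 188 173 151 143 144 146 146 145 145 145 145] [191 190 189 186 180 176 185 195 198 199 199 199 200 200 200 201 199 190 168 148 144 148 148 150 152 154 151 146 146 147]
[154 154 154 154 152 150 149 148 146 145 155 174 189 192 194 193 194 194 195 195 194 195 195 196 196 196 196 195 195 195 195 196 196 197 197 198 198 198 198 198 198 199 198 199 199 199 199 199 199
 200 200 200 200 201 200 200 200 198 189 168 145 139 143 144 145 146 148 148 147 146 145 145 148 149 149]
[121 158 180 189 191 191 191 191 191 190 190 184 165 131 102  94  92  90  87 103 127 141 142 141 136 137 139 143 146 151] [190 189 184 168 135 107  98  97  96  93 104 128 144 149 150 151 151 151 153 153 152 147 144 145 146 146 145 141 142 145]
[ 98  98  97  98  97  97  98  98  98  97  98  98  97  99  97  98  98  97  99  98  97  98  98  97  98  99  98  97  98  97  98  98  98  98  94  93 109 133 145 147 146 147 147 147 146 146 145 144 144
 145] [146 148 147 147 145 147 148 147 146 146 142 128 108  96  92  92  91  92  92  93  93  91  92  92  90  91  93  93  95  94  95  94  96  99 101 104 105 106 107 107] [ 99  98  97  97  97  96  98  98  99  98 100  99 100 100  99  98  99 105 120 135 140 142 143 145 147 149 152 152 151 150]
[144 144 146 138 118 110 110 110 110 110 110 111 112 113 112 111 112 113 112 113 114 117 148 184 194 195 195 195 195 195 195 195 195 194 195 195 195 194 192 193 191 175 104] [ 47  47  46  49  91 169 190 194 194 195 195 195 195 195 195 195 195 195 195 195 195 195 195 195 195 195 195 195 195 195 195 195 195 195 195 194 194 194 195 195 194 194 194 194 195 194 194 195 194
 194 194 194 194 194 194 194 194 181 103  50  50  49  49]
```

```bash
cat >> h.py <<'E'
def xs(a,th,lo,step=1):
    "subpixel first crossing of th along a (index from lo, direction step)"
    a=np.asarray(a,float);i=1+np.argmax((a[1:]-th)*(a[:-1]-th)<=0);return lo+step*(i-1+(th-a[i-1])/(a[i]-a[i-1]))
def line(c,P,z):
    q=cv2.fitLine(np.array([wplane(c,p,z)[:2] for p in P],np.float32),cv2.DIST_HUBER,0,1e-3,1e-3).ravel()
    return q[2:],(np.degrees(np.arctan2(q[1],q[0]))+45)%180-45
E
python3 - <<'E'
from h import *
np.set_printoptions(precision=4,suppress=True,linewidth=200)
im=cv2.imread('pics/w2.png');c=np.load('w2.npy',allow_pickle=True).item()
g=cv2.cvtColor(im,cv2.COLOR_BGR2GRAY).astype(float)
print('padfront',line(c,[(x,xs(g[160:135:-1,x],171,160,-1)) for x in range(280,322)],.08))
print('padL',line(c,[(xs(g[y,265:290],170,265),y) for y in range(137,144)],.08))
print('padR',line(c,[(xs(g[y,340:315:-1],170,340,-1),y) for y in range(134,141)],.08))
print('footfront',line(c,[(x,xs(g[125:98:-1,x],120,125,-1)) for x in [*range(250,275),*range(326,355)]],.012))
print('footL',line(c,[(xs(g[y,228:260],118,228),y) for y in range(20,108)],.012))
print('footR',line(c,[(xs(g[y,372:340:-1],120,372,-1),y) for y in range(20,98)],.012))
zt=.1788
print('jawback',line(c,[(x,xs(g[270:300,x],150,270)) for x in range(280,368)],zt))
print('jawL',line(c,[(xs(g[y,262:280],120,262),y) for y in range(292,312)],zt))
print('jawR',line(c,[(xs(g[y,385:365:-1],120,385,-1),y) for y in range(292,312)],zt))
E
```

```text
padfront (array([0.6018, 0.0106], dtype=float32), np.float32(85.97562))
padL (array([0.6069, 0.0213], dtype=float32), np.float32(-5.3930016))
padR (array([ 0.6037, -0.0109], dtype=float32), np.float32(-4.042145))
footfront (array([ 0.629, -0.008], dtype=float32), np.float32(86.41165))
footL (array([0.6711, 0.0508], dtype=float32), np.float32(-3.597435))
footR (array([ 0.6643, -0.0482], dtype=float32), np.float32(-3.528904))
jawback (array([ 0.54  , -0.0061], dtype=float32), np.float32(81.4402))
jawL (array([0.5359, 0.0252], dtype=float32), np.float32(-7.961338))
jawR (array([ 0.5281, -0.0232], dtype=float32), np.float32(-8.738518))
```

apply_moves([
  [[0.008,0.0035,-0.02,2.5,1],[0.008,0.004,-0.025,2.5,1],[0,0,-0.025,0,1],[0,0,-0.014,0,1],[0,0,-0.005,0,1]],
])

```text
time_s: 6.5
tcp_pos: [0.5434, 0.0077, 0.0493]
tool_rot: [[0.998, -0.062, -0.004], [-0.062, -0.998, -0.001], [-0.003, 0.001, -1.0]]
force: [-0.6, 1.3, -0.5]
grip_width: 0.0496
grip_force: 25.0
```

apply_moves([
  [[0.01,-0.0006,0,0,1],[0.008,-0.0005,0,0,1],[0,0,0,0,1],[0,0,0,0,1],[0,0,0,0,1]],
])

```text
time_s: 7.0
tcp_pos: [0.5628, 0.0064, 0.0514]
tool_rot: [[0.998, -0.062, 0.0], [-0.062, -0.998, 0.0], [0.0, -0.0, -1.0]]
force: [0.1, -0.1, -0.4]
grip_width: 0.0494
grip_force: 25.0
```

Run:
```python
from h import *
np.set_printoptions(precision=4,suppress=True)
s=arm.observe();print(s['time_s'],s['tcp_pos'],np.degrees(np.arctan2(s['tool_rot'][1,0],s['tool_rot'][0,0])),s['tool_rot'][2],s['force'],s['grip_width'])
c=arm.camera_info('wrist');im=arm.get_image('wrist');cv2.imwrite('pics/w3.png',im);np.save('w3.npy',c,allow_pickle=True)
b=arm.get_image('side');a=arm.get_image('scene');cv2.imwrite('pics/side3.png',b);cv2.imwrite('pics/scene3.png',a)
f=lambda im,x,y,w,h:cv2.resize(im[y:y+h,x:x+w],(400,300),interpolation=cv2.INTER_CUBIC)
cv2.imwrite('pics/c3.png',np.vstack([np.hstack([f(a,225,205,100,75),f(b,205,200,100,75)]),cv2.resize(im[0:300],(800,375))[37:337]]))
```

```text
7.0 [0.5628 0.0064 0.0514] -3.5607246693942387 [ 0.0004 -0.0003 -1.    ] [ 0.0932 -0.1062 -0.3674] 0.04938505650897617
```

View pics/c3.png

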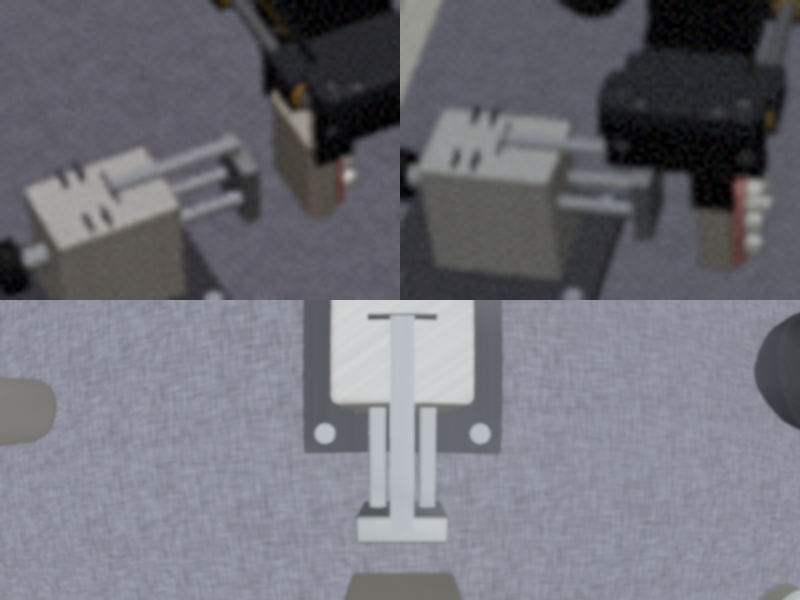

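The crops show the jaw upright, square to the pad and about 25 mm short of it; in the wrist view both are centred near column 322. I'll measure how well they line up.

Run:
```python
from h import *
np.set_printoptions(precision=4,suppress=True,linewidth=200)
im=cv2.imread('pics/w3.png');c=np.load('w3.npy',allow_pickle=True).item()
g=cv2.cvtColor(im,cv2.COLOR_BGR2GRAY).astype(float)
print(g[190:225,310].astype(int),g[213,280:365].astype(int));print(g[250:312:2,320].astype(int),g[300,260:385:2].astype(int))
print('padfront',line(c,[(x,xs(g[225:200:-1,x],170,225,-1)) for x in range(292,352)],.08))
P=[line(c,[(xs(g[y,275:300],170,275),y) for y in range(207,213)],.08),line(c,[(xs(g[y,370:345:-1],170,370,-1),y) for y in range(207,213)],.08)];print('padLR',P)
zt=s=arm.observe()['tcp_pos'][2]+.039
J=[line(c,[(xs(g[y,262:280],120,262),y) for y in range(294,308)],zt),line(c,[(xs(g[y,385:365:-1],120,385,-1),y) for y in range(294,308)],zt)];print('jawLR',J)
print('jawback',line(c,[(x,xs(g[276:300,x],150,276)) for x in range(280,368)],zt))
print('footL',line(c,[(xs(g[y,236:258],122,236),y) for y in range(60,148)],.012),'footR',line(c,[(xs(g[y,412:388:-1],122,412,-1),y) for y in range(60,148)],.012))
```

```text
[135 121 114 112 110 104 102 101 100 100 100 106 125 151 173 186 193 195 194 193 192 192 191 190 190 190 189 189 188 187 185 178 165 147 141] [142 143 143 142 142 153 169 181 186 188 189 188 188 188 189 188 189 189 189 189 189 190 190 190 190 190 190 190 190 191 190 190 190 188 187 188 187 187 187 187 187 188 189 189 189 190 190 190 190
 190 191 193 195 195 195 196 196 196 196 197 196 196 197 197 197 197 197 198 197 197 198 198 198 198 198 195 187 172 158 152 151 152 151 151 150]
[111 110 110 110 110 112 110 111 112 110 112 112 112 112 113 113 116 146 182 193 194 194 194 193 194 194 193 194 194 194 194] [ 46  47  47  46  91 169 189 193 194 194 193 193 194 193 194 193 194 194 194 194 194 194 194 194 193 194 193 194 194 194 194 194 194 194 194 194 193 193 193 193 193 193 193 194 193 193 193 193 194
 193 193 193 193 193 193 193 193 179 102  48  48  50  50]
padfront (array([0.6014, 0.0039], dtype=float32), np.float32(85.96327))
padLR [(array([0.6082, 0.0211], dtype=float32), np.float32(-2.2323227)), (array([ 0.6062, -0.011 ], dtype=float32), np.float32(-4.4615326))]
jawLR [(array([0.5684, 0.0318], dtype=float32), np.float32(-2.6535912)), (array([ 0.5655, -0.0172], dtype=float32), np.float32(-3.9233818))]
jawback (array([0.5752, 0.0062], dtype=float32), np.float32(86.45395))
footL (array([0.6606, 0.0516], dtype=float32), np.float32(-3.6015892)) footR (array([ 0.6606, -0.0478], dtype=float32), np.float32(-3.883171))
```

apply_moves([
  [[0.006,0,0,-0.2,1],[0.007,-0.0004,0,0,1],[0.006,-0.0004,0,0,1],[0.003,-0.0002,0,0,1],[0,0,0,0,1]],
])

```text
time_s: 7.65
tcp_pos: [0.5853, 0.0054, 0.0508]
tool_rot: [[0.998, -0.066, -0.0], [-0.066, -0.998, -0.0], [-0.0, 0.0, -1.0]]
force: [-0.7, -0.6, -1.4]
grip_width: 0.0495
grip_force: 25.0
```

apply_moves([
  [[0.002,-0.0001,0,0,1],[0.002,-0.0001,0,0,1],[0.002,-0.0001,0,0,1],[0.002,-0.0001,0,0,1],[0,0,0,0,1]],
])

```text
time_s: 8.15
tcp_pos: [0.5924, 0.005, 0.0509]
tool_rot: [[0.998, -0.065, -0.001], [-0.065, -0.998, -0.0], [-0.001, 0.0, -1.0]]
force: [-1.2, -0.4, -0.5]
grip_width: 0.0495
grip_force: 25.0
```

apply_moves([
  [[0.002,-0.0001,0,0,1],[0.002,-0.0002,0,0,1],[0.001,0,0,0,1],[0,0,0,0,1],[0,0,0,0,1]],
])

```text
time_s: 8.65
tcp_pos: [0.5973, 0.0046, 0.0509]
tool_rot: [[0.998, -0.065, -0.001], [-0.065, -0.998, -0.0], [-0.001, 0.0, -1.0]]
force: [-3.8, 0.5, -0.6]
grip_width: 0.0494
grip_force: 25.0
```

apply_moves([
  [[0.002,-0.0001,0,0,1],[0.002,-0.0002,0,0,1],[0.002,-0.0001,0,0,1],[0,0,0,0,1],[0,0,0,0,1]],
])

```text
time_s: 9.15
tcp_pos: [0.6029, 0.0043, 0.0508]
tool_rot: [[0.998, -0.066, -0.002], [-0.066, -0.998, -0.0], [-0.002, 0.0, -1.0]]
force: [-5.8, 1.1, 1.4]
grip_width: 0.0497
grip_force: 25.0
```

Run:
```python
from h import *
np.set_printoptions(precision=4,suppress=True)
F=[]
for i in range(4):
    s=arm.observe();F.append(s['force']);c=arm.camera_info('wrist');im=arm.get_image('wrist')
print(s['time_s'],s['tcp_pos'],np.degrees(np.arctan2(s['tool_rot'][1,0],s['tool_rot'][0,0])),np.array(F),s['wrist_torque'],s['grip_width'])
cv2.imwrite('pics/w4.png',im);np.save('w4.npy',c,allow_pickle=True)
b=arm.get_image('side');a=arm.get_image('scene')
f=lambda im,x,y,w,h:cv2.resize(im[y:y+h,x:x+w],(400,300),interpolation=cv2.INTER_CUBIC)
cv2.imwrite('pics/c4.png',np.vstack([np.hstack([f(a,225,205,100,75),f(b,205,200,100,75)]),cv2.resize(im[140:290,120:520],(800,300))]))
```

```text
9.3 [0.6028 0.0043 0.0508] -3.7542269067156053 [[-5.7532  1.1337  1.409 ]
 [-5.6712  0.6217  1.1682]
 [-6.013   0.9452  1.745 ]
 [-5.2099  1.0861  1.6404]] [0.2013 1.703  0.0507] 0.04988532888637386
```

View pics/c4.png

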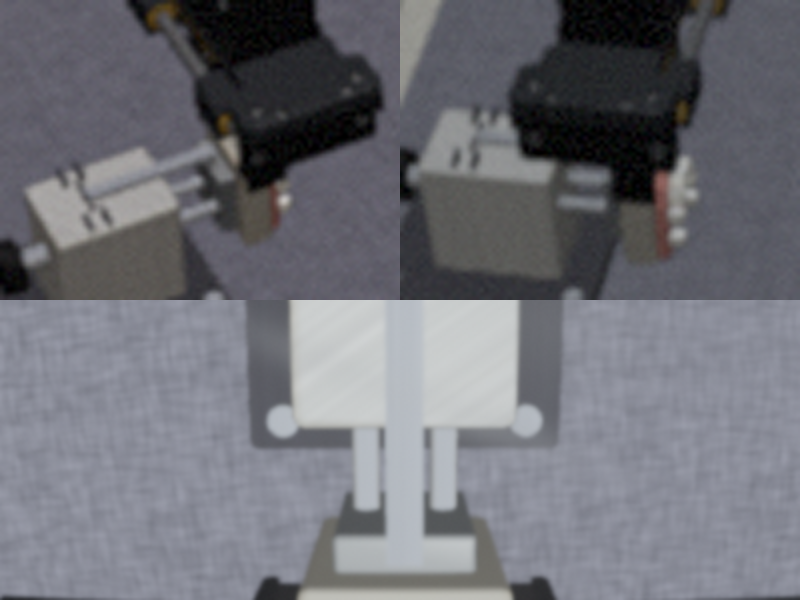

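Both outside views show the back on the pad with the pointer tip between the mark pairs. I'll check the tip and marks close up in the wrist view.

Run:
```python
from h import *
np.set_printoptions(precision=4,suppress=True)
im=cv2.imread('pics/w4.png')
cv2.imwrite('pics/z4.png',np.hstack([cv2.resize(im[40:190,250:400],(400,400),interpolation=cv2.INTER_CUBIC),cv2.resize(im[180:330,250:400],(400,400),interpolation=cv2.INTER_CUBIC)]))
c=np.load('w4.npy',allow_pickle=True).item();g=cv2.cvtColor(im,cv2.COLOR_BGR2GRAY).astype(float)
tz=arm.observe()['tcp_pos'][2]+.039
print('jawback top',line(c,[(x,xs(g[278:300,x],150,278)) for x in range(280,368)],tz))
print('padfront',line(c,[(x,xs(g[275:291,x][::1],150,275)) for x in [*range(292,310),*range(334,352)]],.08))
```

```text
jawback top (array([0.6154, 0.0055], dtype=float32), np.float32(86.28183))
padfront (array([0.6158, 0.0074], dtype=float32), np.float32(86.230835))
```

View pics/z4.png

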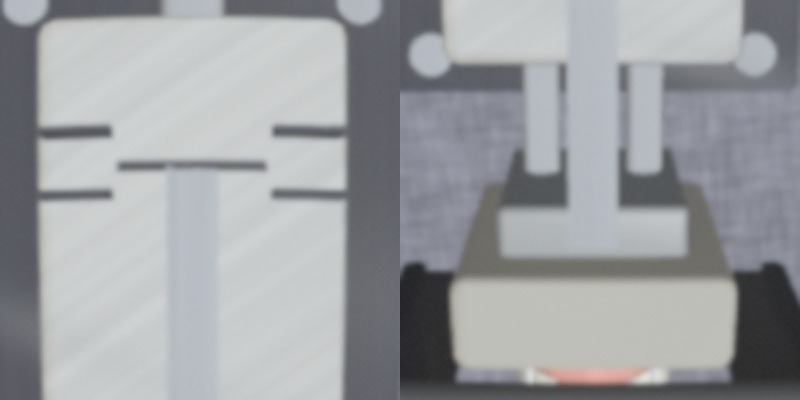

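The tip stands midway between the mark pairs (about 14.7 mm). The jaw is centred and square on the pad and hasn't slipped in the grip. I'll hold it briefly, then hand in.

apply_moves([
  [[0,0,0,0,1],[0,0,0,0,1],[0,0,0,0,1],[0,0,0,0,1],[0,0,0,0,1]],
])

```text
time_s: 9.95
tcp_pos: [0.6028, 0.0042, 0.0508]
tool_rot: [[0.998, -0.066, -0.002], [-0.066, -0.998, -0.0], [-0.002, 0.0, -1.0]]
force: [-5.0, 0.4, 0.9]
grip_width: 0.0495
grip_force: 25.0
```

```bash
python3 -c "
from rig import arm
s=arm.observe();print(s['time_s'],s['tcp_pos'],s['force'],s['joint_velocities']);print(arm.close_job())"
```

```text
9.95 [0.60278708 0.0042429  0.05080493] [-4.9504613   0.40148965  0.8739001 ] [-0.00074176 -0.00135776  0.0007915   0.00059917 -0.00048025 -0.00158165]
the job is handed in; nothing more can be done
None
```

The jaw model is held upright with its back square and central on the pad, pushed back about 15 mm so the pointer stands midway between the mark pairs; the job was handed in at about 10 s with the arm still holding it steady.

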